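# Clamp, test and put away LED modules

## Task

Stand all the LED modules from the blue mat side by side in the fixture vise, LED side up, and turn the red T-handle clockwise until you feel the jaw bite firmly on them, without wrenching it tight. Then press the yellow spring pedal fully down to its stop for a good half second to run the test contacts over the clamped modules, and let it come back up. Finally back the jaw off and stand all the modules upright on the floor of the grey tray for tested parts, leaving the vise open and the flux jar and solder spool beside it standing.

Things in the scene. Friction and masses are not known exactly. Their poses are not given: they have to be found in the camera images.
- m1: LED module, in this run or absent (None): bright aluminium heat-sink block 40 x 40 mm, 50 mm tall, on its top a white board with a round yellow LED and two brass contacts; 0.1 to 0.2 kg. Origin at the centre of its underside, z up through the LED side. Any of its four sides may face the jaws.
- m2: LED module, in this run or absent (None): bright aluminium heat-sink block 40 x 40 mm, 50 mm tall, on its top a white board with a round yellow LED and two brass contacts; 0.1 to 0.2 kg. Origin at the centre of its underside, z up through the LED side. Any of its four sides may face the jaws.
- m3: LED module, in this run or absent (None): bright aluminium heat-sink block 40 x 40 mm, 50 mm tall, on its top a white board with a round yellow LED and two brass contacts; 0.1 to 0.2 kg. Origin at the centre of its underside, z up through the LED side. Any of its four sides may face the jaws.
- nest (a point): Centre of the nest floor (12 mm above the table) of the blue and dark steel fixture vise; x points from sliding to fixed jaw, y along the jaws, z up. Fixed jaw face: plane x = 25 mm, jaw 22 mm thick. Both jaws span y = -90 to 90 mm and rise 20 mm above this floor, so a module stands 30 mm proud. Gap between the faces: 60 mm minus 5 mm per rad of the T-handle.
- comb: Test comb: black bar with orange blocks and brass pins behind the fixed jaw, run forward 45 mm over the modules' back edges by the pedal and back by its release. Axes as point nest; origin on the table under the nest centre when back. Then its pins begin at nest x = 64 mm, its bar is 53 to 65 mm above the nest floor.
- jaw_pad: Aluminium face plate (10 x 180 x 20 mm) of the sliding jaw, on stiff springs (10 N per mm, 6.8 mm travel). It moves along nest +x: unloaded, its origin is 5 mm per rad of the T-handle ahead of the nest centre, at table height; the clamping face is at x = -35 mm of this frame.
- tee_grip (a point): Centre of the red T-bar (12 mm thick, 12 mm high, 80 mm long) on the upright vise screw, at nest x = -100 mm, 91 mm above the table; y along the bar, z up along the screw. The stem under the bar is 9 mm thick; the blue screw housing's top lies 51 mm below this point.
- tee (a joint): T-handle angle, rad: 0 open, grows clockwise from above, to 5.8; starts at 1 to 2. Friction 0.2 N m; stays where left. The jaw meets the modules at 4.0, then resistance grows about 0.2 N m per rad. Firm bite: 0.1 to 0.2 N m above free turning (about 4.5 to 4.9 rad). Damage: 40 N on one module (beyond 5.2 rad). Modules come out freely below about 3.
- pedal_pad (a point): Middle of the ribbed front of the yellow pedal plate (125 x 78 x 8 mm, hinged at its far end on a steel base), on its top face, 100 mm from the hinge; moves with the plate. About 63 mm above the table when raised, 36 mm at the stop; about 3 N starts it, 9 N holds it at the stop. x of this frame points to the hinge.
- pedal (a joint): Pedal angle, rad: 0 raised, 0.28 at its stop; a spring returns it.
- tested_in (a point): Centre of the inner floor (about 4 mm above the table) of the fixed grey open tray for tested parts, 130 mm (x) by 230 mm (y), 28 mm high, walls 4 mm thick.
- mat: Flat blue mat 130 (x) by 240 mm (y), 3 mm thick, fixed, on which the modules start; origin at the centre of its underside.
- flux: Small amber flux jar, 36 mm across, 45 mm tall, a bystander near the vise; origin at the centre of its underside.
- solder: Steel solder spool 52 mm across, 36 mm tall, a bystander near the vise; origin at the centre of its underside.

How it is judged:
On the way, in this order (a step that is already met when the one before it is completed fails the run):
1. all modules stand in the vise, LED side up, and the sliding jaw presses on them with more than 12 N in all and more than 2 N on each (contact force between jaw_pad and anything else above 12 N and contact force between jaw_pad and m1 above 2 N and angle between each of m1, m2, m3's own z axis and vertical below 0.15 rad and x of m1 in the frame of nest between -0.02 and 0.03 m and y of m1 in the frame of nest between -0.085 and 0.085 m and z of m1 in the frame of nest between -0.006 and 0.006 m and contact force between jaw_pad and m2 above 2 N and x of m2 in the frame of nest between -0.02 and 0.03 m and y of m2 in the frame of nest between -0.085 and 0.085 m and z of m2 in the frame of nest between -0.006 and 0.006 m and contact force between jaw_pad and m3 above 2 N and x of m3 in the frame of nest between -0.02 and 0.03 m and y of m3 in the frame of nest between -0.085 and 0.085 m and z of m3 in the frame of nest between -0.006 and 0.006 m), for 0.3 s.
2. the pedal is pressed to its stop (over 0.25 rad) for 0.3 s while the modules are clamped (over 9 N in all, 2 N on each) (value of joint pedal above 0.25 rad and contact force between jaw_pad and anything else above 9 N and contact force between jaw_pad and m1 above 2 N and angle between each of m1, m2, m3's own z axis and vertical below 0.15 rad and x of m1 in the frame of nest between -0.02 and 0.03 m and y of m1 in the frame of nest between -0.085 and 0.085 m and z of m1 in the frame of nest between -0.006 and 0.006 m and contact force between jaw_pad and m2 above 2 N and x of m2 in the frame of nest between -0.02 and 0.03 m and y of m2 in the frame of nest between -0.085 and 0.085 m and z of m2 in the frame of nest between -0.006 and 0.006 m and contact force between jaw_pad and m3 above 2 N and x of m3 in the frame of nest between -0.02 and 0.03 m and y of m3 in the frame of nest between -0.085 and 0.085 m and z of m3 in the frame of nest between -0.006 and 0.006 m), for 0.3 s.
At the end, for the whole second after the job is handed in: Every module present stands upright (within 0.15 rad) and at rest on the floor of the grey tray, the pedal is back up (under 0.05 rad) and the vise is open (T-handle under 3.6 rad) (value of joint tee below 3.6 rad and value of joint pedal below 0.05 rad and x of m1 in the frame of tested_in between -0.05 and 0.05 m and y of m1 in the frame of tested_in between -0.1 and 0.1 m and z of m1 in the frame of tested_in between -0.006 and 0.006 m and angle between each of m1, m2, m3's own z axis and vertical below 0.15 rad and linear speed of each of m1, m2, m3 below 0.02 m/s and x of m2 in the frame of tested_in between -0.05 and 0.05 m and y of m2 in the frame of tested_in between -0.1 and 0.1 m and z of m2 in the frame of tested_in between -0.006 and 0.006 m and x of m3 in the frame of tested_in between -0.05 and 0.05 m and y of m3 in the frame of tested_in between -0.1 and 0.1 m and z of m3 in the frame of tested_in between -0.006 and 0.006 m); the robot touches nothing.
It fails at once if a module is squeezed by the jaw with more than 40 N (contact force between jaw_pad and m1 above 40 N or contact force between jaw_pad and m2 above 40 N or contact force between jaw_pad and m3 above 40 N).
It fails at once if the flux jar or the solder spool is knocked over (angle between any of flux, solder's own z axis and vertical above 0.6 rad).
Of m1, m2, m3 only 2 to 3 are there at a start; the rules pass over those that are not, and their reading is None.
At some moment in a run one of m1, m2, m3 may be knocked a few centimetres aside while the robot is not near it.
Once in a run the grip may slacken for a moment while it holds something.
It also fails if it takes over 210 s, if anything falls off the work surface, if the arm or the gripper's body presses on something with over 40 N, if the wrist force passes 120 N, or if a joint passes its speed limit or range.

## Robot

A 6-joint arm with a two-finger parallel gripper is mounted at the origin on the work surface. World frame = base frame: x ahead of the robot, y to its left, z up, the work surface at z = 0. Lengths are in m, angles in rad, forces in N, time in s.
With the tool pointing down it reaches from about 0.375 to 0.9 m from the base axis. Payload 3.1 kg.
Tool frame: the origin (TCP) lies at the centre of the arm's flange, where the gripper is bolted on; the fingertips stand robot.tip_extent ahead of it and the grasp point (between the pads) lies 164 mm ahead of it (robot.tip_extent is the distance from the TCP to the fingertips, in m); z points along the fingers, y is the line along which they close (so a half turn about z gives the same grasp; the last joint's range is limited). The gripper opens to 87 mm and grips with 3 to 60 N. Pads are 19 mm wide; open, the fingers measure 117 mm over their backs; the gripper's body (75 mm by 190 mm) begins 51 mm behind the grasp point.
Start: joints at [1.167, 0.527, 1.433, -0, 1.181, -0.178], TCP at [0.14, 0.609, 0.405] pointing down, gripper open.
Joint ranges: [-3.08, 3.08], [-0.75, 2.2], [0.22, 2.44], [-1.43, 4.57], [0, 2.65], [-2.85, 2.85]. Speed limits (rad/s): [2.79, 2.79, 3.14, 3.14, 3.14, 3.14].

## Interface

Orientations are given as a unit quaternion [x, y, z, w].
In Python, from rig import get_obs, camera, hand_in, cut_out, robot gives the robot as it stands.
- The arm moves only by the tool step_arm, never from a script. Its argument "rows" is a list of rows, each a list of 6 numbers: the shift along the world's x, y, z in m, then the turn, a rotation vector about the world's x, y, z in degrees. A call has 1 to 12 rows; each row shifts and turns the commanded pose from where the row before left it; what a row does not reach is not made up. A row lasts 1/8 s, in which the tool goes at most 62.5 mm and 10.7 degrees, less where a joint would pass 70% of its speed; a pose out of reach is approached as far as the arm can. A call is refused whole if a number of a shift passes 0.0625 or a number of a turn 10.7, either way. A call with a gripper value outside its range is refused whole. "jaw" is the finger opening in m, from 0 to 0.087, set as the call begins (left out, the last holds). The fingers move at their own pace and stop on an object; "squeeze" is the grip in N (left out, the last holds). Time passes only in rows, so rows that do not move let the fingers close. It gives the time, the measured TCP pose, the force, the opening and the grip force at its end, in the units of the state.
- get_obs(): the state, without advancing time (a new reading comes with each control period).
- camera(name): name is "side" or "top" or "wrist"; returns a dict with "pixels" (480x640x3 uint8, blue, green, red), "depth" (480x640 float32, m along the optical axis (not along the pixel's ray), 0 where there is no reading), "fov_y" (degrees; the focal length in pixels is half the picture's height over the tangent of half this angle, whatever the lens; pixels are square), "cx", "cy" (the principal point, pixels), "extrinsics" (4x4, takes a point from camera to world coordinates); the wrist camera has in their place "mount" (4x4, takes a point from camera to tool coordinates, whose origin is the TCP and whose axes are the flange's). Camera axes: x right, y up, looking along -z (the intrinsics and any distortion apply to the point x, -y, -z); pixel columns grow to the right and rows downward; lengths in m; the calibration is good to about 2 mm. The wrist camera is an equidistant fisheye: a pixel r from the principal point sees the ray r / f radians off the axis. A picture is of the moment at which its call begins: read the wrist's pose just before it.
- hand_in(): hands the job in; it is judged then, once.
Trained networks look in the newest picture that a camera, given by its name, has taken for a name from the list of things; names that differ only in an ending like _2 or _b are one class to them, and where a whole thing is asked for, a point or a joint stands for the part that bears it (a point fixed in the world has none). Each returns a list of dicts, best first, with "confidence" (0 to 1); they miss things now and then, are a little off and sometimes report something else, mostly with a low value. They report only what shows in the picture. A call takes as long as a camera call.
- cut_out(label, camera): "region" (480x640 bool, what is visible of it) and "extent" ([centre column, centre row, width, height] in pixels, round what is visible of it).
The state is a dict: "time": time; "q": joint angles; "joint_velocities": joint speeds; "joint_torque": joint torques, N m; "position": TCP position; "tool_rot": TCP orientation; "ft_force": force on the tool from outside, world axes, zero at the start; "moment": the same for the moment, N m; "grip_width": finger opening in m; "grip_force": force on a finger pad.
Only numpy, scipy, OpenCV 4.12 (cv2) and the standard library are available. Lean on these libraries where they do the work, as an engineer would, in place of code of your own. Each camera call takes 0.05 s, during which the arm holds its last target. There are 200 camera calls.

## Working session

There is one attempt and no reset: what is moved stays moved. The work goes in short steps, Python scripts to look and compute and a tool call to move; the robot and the scene stay as the last step left them, time stands still between calls to the robot, and variables do not carry over. Pictures are saved under pics/ and viewed, at most 14 in all, crops included, and the job is handed in when it is done.

Besides the shell and the picture viewer there is one more tool, called as a command line: name --pt "numbers of a row" for each row, then --argument value for the rest. step_arm: Moves the arm, as the interface text tells. Its arguments: {"type":"object","properties":{"rows":{"type":"array"},"jaw":{"type":"number"},"squeeze":{"type":"number"}},"required":["rows"]}

```bash
ls; mkdir -p pics
cat > h.py <<'E'
import numpy as np, cv2
from rig import get_obs, camera, hand_in, cut_out, robot
from scipy.spatial.transform import Rotation as R
def cloud(c, T=None):
    f=240/np.tan(np.radians(c["fov_y"])/2); d=c["depth"]
    v,u=np.mgrid[0:480,0:640]
    x=(u-c["cx"])/f; y=(v-c["cy"])/f
    P=np.stack([x*d,-y*d,-d],-1)
    T=c["extrinsics"]
    return P@T[:3,:3].T+T[:3,3]
def wcloud(c,o):
    f=240/np.tan(np.radians(c["fov_y"])/2); d=c["depth"]
    v,u=np.mgrid[0:480,0:640]
    x=u-c["cx"]; y=v-c["cy"]; r=np.hypot(x,y)+1e-9; s=np.tan(np.minimum(r/f,1.5))/r
    P=np.stack([x*s*d,-y*s*d,-d],-1)
    M=c["mount"]; P=P@M[:3,:3].T+M[:3,3]
    return P@R.from_quat(o["tool_rot"]).as_matrix().T+np.array(o["position"])
E
python3 - <<'E'
from h import *
o=get_obs(); print({k:np.round(v,3).tolist() for k,v in o.items()}, robot.tip_extent)
for n in ["top","side"]:
    c=camera(n); P=cloud(c); cv2.imwrite(f"pics/{n}0.png",c["pixels"]); np.save(f"{n}.npy",P)
    print(n,np.round(c["extrinsics"],3).tolist(),c["fov_y"])
    for l in ["m1","nest","comb","jaw_pad","tee_grip","tee","pedal_pad","pedal","tested_in","mat","flux","solder"]:
        try:
            for r in cut_out(l,n)[:4]:
                q=P[r["region"]&(c["depth"]>0)]
                print(l,round(r["confidence"],2),np.round(r["extent"]).tolist(),np.round(np.median(q,0),3),np.round(np.percentile(q,2,axis=0),3),np.round(np.percentile(q,98,axis=0),3))
        except Exception as e: print(l,e)
E
```

```text
pics
{'time': 0.0, 'q': [1.167, 0.528, 1.434, -0.0, 1.181, -0.178], 'joint_velocities': [-0.001, 0.001, -0.0, -0.001, -0.001, -0.0], 'joint_torque': [-0.001, -44.005, -17.659, 0.063, 0.058, -0.0], 'position': [0.14, 0.609, 0.404], 'tool_rot': [0.113, 0.994, -0.001, -0.0], 'ft_force': [-1.085, -0.56, -0.189], 'moment': [0.031, -0.015, 0.008], 'grip_force': 0.0, 'grip_width': 0.087} 0.1822
top [[0.025, 0.997, -0.069, 0.481], [-0.999, 0.023, -0.025, -0.004], [-0.023, 0.07, 0.997, 1.355], [0.0, 0.0, 0.0, 1.0]] 44.32321391260287
m1 0.83 [472.0, 280.0, 24.0, 17.0] [ 0.484 -0.319  0.052] [ 0.465 -0.342  0.012] [ 0.501 -0.304  0.058]
m1 0.8 [437.0, 275.0, 23.0, 19.0] [ 0.485 -0.238  0.052] [ 0.465 -0.261  0.005] [ 0.503 -0.22   0.058]
m1 0.71 [506.0, 296.0, 27.0, 22.0] [ 0.447 -0.39   0.051] [ 0.424 -0.421  0.001] [ 0.469 -0.372  0.058]
m1 0.63 [192.0, 282.0, 109.0, 64.0] [0.457 0.313 0.004] [ 0.393  0.197 -0.002] [0.523 0.423 0.029]
nest 0.69 [334.0, 224.0, 104.0, 119.0] [0.608 0.    0.016] [ 0.478 -0.101  0.007] [0.705 0.087 0.095]
comb 0.85 [340.0, 181.0, 85.0, 35.0] [ 0.686 -0.027  0.075
[... 2707 characters left out ...]
, 29.0] [ 0.663 -0.261  0.055] [ 0.607 -0.304  0.036] [ 0.719 -0.225  0.072]
tested_in 0.59 [329.0, 408.0, 105.0, 144.0] [0.459 0.315 0.005] [0.393 0.197 0.002] [0.523 0.425 0.029]
mat 0.85 [388.0, 171.0, 70.0, 70.0] [ 0.452 -0.29   0.005] [ 0.405 -0.429  0.001] [ 0.531 -0.199  0.008]
flux 0.61 [382.0, 316.0, 21.0, 32.0] [0.409 0.123 0.04 ] [0.393 0.101 0.005] [0.426 0.132 0.048]
solder 0.86 [406.0, 230.0, 28.0, 24.0] [ 0.399 -0.103  0.036] [ 0.376 -0.133  0.003] [ 0.422 -0.086  0.04 ]
solder 0.45 [387.0, 153.0, 18.0, 32.0] [ 0.48  -0.308  0.051] [ 0.461 -0.345  0.01 ] [ 0.5   -0.302  0.057]
solder 0.28 [345.0, 246.0, 40.0, 35.0] [0.502 0.024 0.094] [ 0.468 -0.05   0.027] [0.54  0.038 0.1  ]
```

Run:
```python
from h import *
P=np.load("top.npy"); img=cv2.imread("pics/top0.png")
cv2.imwrite("pics/top0c.png",cv2.resize(img[120:380,100:560],None,fx=1.7,fy=1.7,interpolation=cv2.INTER_CUBIC))
S=np.load("side.npy")
def rect(name,lo,hi,zr):
  for tag,Q in (("T",P),("S",S)):
    q=Q.reshape(-1,3); m=((q[:,:2]>lo)&(q[:,:2]<hi)).all(1)&(q[:,2]>zr[0])&(q[:,2]<zr[1]); q=q[m]
    if len(q)<5: print(name,tag,len(q)); continue
    r=cv2.minAreaRect((q[:,:2]*1000).astype(np.float32)); print(name,tag,len(q),np.round(r[0],1),np.round(r[1],1),round(r[2],1),"z",np.round(np.median(q[:,2]),4))
rect("a",(.45,-.36),(.52,-.285),(.048,.06))
rect("b",(.45,-.275),(.52,-.2),(.048,.06))
rect("c",(.41,-.44),(.48,-.36),(.048,.06))
rect("tee",(.45,-.02),(.56,.06),(.09,.1))
rect("jaws",(.535,-.12),(.66,.12),(.028,.036))
rect("movjaw",(.54,-.12),(.592,.12),(.028,.036))
rect("fixjaw",(.60,-.12),(.665,.12),(.028,.036))
rect("comb",(.64,-.15),(.73,.12),(.07,.085))
rect("pedal",(.57,-.35),(.74,-.2),(.03,.08))
rect("tray",(.37,.17),(.55,.45),(.02,.035))
```

```text
a T 332 [ 482.7 -324.5] [39.6 41.3] 3.0 z 0.0529
a S 230 [ 481.7 -324.6] [39.9 47.7] 5.4 z 0.0542
b T 333 [ 484.4 -240.5] [39.9 41. ] 5.6 z 0.0528
b S 252 [ 483.8 -240.2] [39.8 45.1] 4.4 z 0.054
c T 341 [ 446.6 -395. ] [42. 40.] 75.9 z 0.0528
c S 213 [ 446.1 -394.8] [44.3 41.3] 76.0 z 0.0542
tee T 193 [503.4  20.4] [12.  79.6] 69.6 z 0.096
tee S 277 [501.9  21.4] [16.  78.6] 70.9 z 0.0968
jaws T 1338 [593.4  -1. ] [179. 109.] 76.9 z 0.0316
jaws S 1608 [ 5.905e+02 -3.000e-01] [183.4 114. ] 77.3 z 0.0329
movjaw T 648 [557.7   7.7] [178.2  35.6] 76.6 z 0.0315
movjaw S 798 [557.6   7.2] [183.   35.9] 77.6 z 0.0328
fixjaw T 659 [635.4 -10.9] [178.8  22.7] 76.9 z 0.0316
fixjaw S 773 [634.8 -10.8] [182.6  24.1] 76.8 z 0.033
comb T 941 [681.7 -21.5] [189.2  38.6] 77.0 z 0.0754
comb S 1009 [681.3 -21.2] [191.8  39.5] 76.6 z 0.077
pedal T 2013 [ 669.7 -261.7] [131.3  99.5] 5.3 z 0.0518
pedal S 1342 [ 669.8 -260.4] [132.4 102.6] 5.6 z 0.0519
tray T 647 [457.9 309.7] [130.2 231.5] 5.4 z 0.0262
tray S 1311 [457.6 309.4] [130.3 232.5] 5.3 z 0.0277
```

View pics/top0c.png

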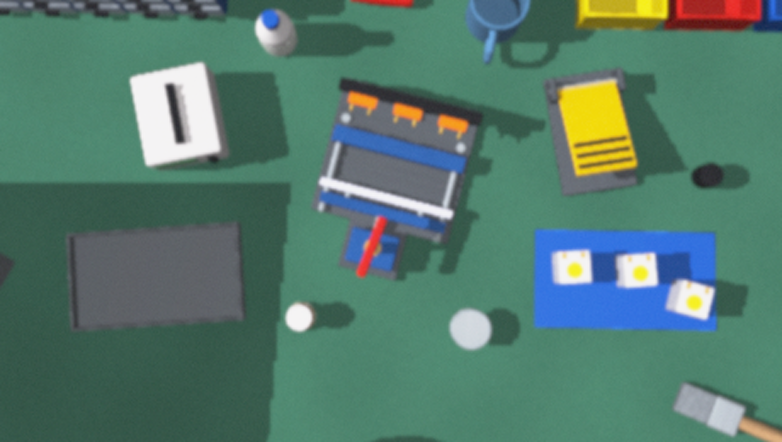

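The top view shows the vise at crop px (400,160), three modules on the blue mat (570,267), (637,270), (692,300), the pedal at (598,130), the tray at (157,275), flux at (300,317) and solder at (470,328). The vise yaw is about -13°. I'll start moving.

step_arm --pt "0.036 -0.05 0 0 0 -7.2" --pt "0.036 -0.05 0 0 0 -7.2" --pt "0.036 -0.05 0 0 0 -7.2" --pt "0.036 -0.05 0 0 0 -7.2" --pt "0.036 -0.05 0 0 0 -7.2" --pt "0.036 -0.05 0 0 0 -7.2" --pt "0.036 -0.05 0 0 0 -7.2" --pt "0.036 -0.05 0 0 0 -7.2" --pt "0.036 -0.05 0 0 0 -7.2" --pt "0.036 -0.05 0 0 0 -7.2" --jaw 0.07

```text
time: 2.55
position: [0.5009, 0.1072, 0.4051]
tool_rot: [0.677, 0.736, 0.0, 0.0]
ft_force: [1.1, 0.3, -0.1]
grip_width: 0.07
grip_force: 0.0
```

step_arm --pt "-0.0027 -0.058 0 0 0 0" --pt "-0.0027 -0.058 0 0 0 0" --pt "-0.0027 -0.058 0 0 0 0" --pt "-0.0027 -0.058 0 0 0 0" --pt "-0.0027 -0.058 0 0 0 0" --pt "-0.0027 -0.058 -0.02 0 0 0" --pt "0 0 -0.05 0 0 0" --pt "0 0 -0.04 0 0 0" --pt "0 0 0 0 0 0" --pt "0 0 0 0 0 0"

```text
time: 3.8
position: [0.4843, -0.2391, 0.2959]
tool_rot: [0.675, 0.738, 0.0, 0.001]
ft_force: [0.5, 0.2, -0.3]
grip_width: 0.0701
grip_force: 0.0
```

```bash
cat >> h.py <<'E'
def rects(zlo,zhi,lo,hi,name="top",mn=60,size=None):
    """min-area rects of connected blobs in a height band (mm, deg)"""
    c=camera(name); q=cloud(c).reshape(-1,3)
    m=((q[:,:2]>lo)&(q[:,:2]<hi)).all(1)&(q[:,2]>zlo)&(q[:,2]<zhi)
    n,L=cv2.connectedComponents(m.reshape(480,640).astype(np.uint8)); L=L.ravel()
    for i in range(1,n):
        p=q[L==i]
        if len(p)>=mn:
            r=cv2.minAreaRect((p[:,:2]*1000).astype(np.float32)); print(name,len(p),np.round(r[0],1),np.round(r[1],1),round(r[2],1),round(float(np.median(p[:,2])),4))
    return c
def st():
    o=get_obs(); e=R.from_quat(o["tool_rot"]).as_matrix()
    print("t%.2f"%o["time"],np.round(o["position"],4),"psi %.2f"%np.degrees(np.arctan2(e[1,1],e[0,1])),"tz",np.round(e[:,2],3),"F",np.round(o["ft_force"],1),"M",np.round(o["moment"],2),"w %.4f g %.1f"%(o["grip_width"],o["grip_force"]),"q",np.round(o["q"],2)); return o
E
python3 - <<'E'
from h import *
o=st()
rects(.045,.062,(.39,-.46),(.55,-.19),mn=40)
c=camera("wrist"); cv2.imwrite("pics/w1.png",c["pixels"])
P=wcloud(c,o).reshape(-1,3); m=(abs(P[:,2]-.053)<.004)&(abs(P[:,0]-.484)<.04)&(abs(P[:,1]+.24)<.04)
r=cv2.minAreaRect((P[m][:,:2]*1000).astype(np.float32)); print(m.sum(),r,np.median(P[m][:,2]))
E
```

```text
t3.80 [ 0.4843 -0.2391  0.2959] psi 5.08 tz [ 0.002 -0.001 -1.   ] F [ 0.5  0.2 -0.3] M [-0.09  0.04  0.02] w 0.0701 g 0.0 q [-0.67  0.57  1.75 -0.    0.82 -0.75]
top 67 [ 487.3 -226.2] [30.8 12.6] 3.8 0.0522
3811 ((483.97406005859375, -238.503662109375), (40.434349060058594, 40.74547576904297), 4.355563640594482) 0.051559257836086975
```

step_arm --pt "0 0 -0.04 0 0 0" --pt "0 0 -0.035 0 0 0" --pt "0 0 -0.01 0 0 0" --pt "0 0 0 0 0 0"

```text
time: 4.4
position: [0.4841, -0.239, 0.2105]
tool_rot: [0.675, 0.738, 0.0, 0.001]
ft_force: [0.4, -0.7, 0.6]
grip_width: 0.07
grip_force: 0.0
```

step_arm --pt "0 0 0 0 0 0" --pt "0 0 0 0 0 0" --pt "0 0 0 0 0 0" --pt "0 0 0 0 0 0" --pt "0 0 0.02 0 0 0" --pt "0 0 0.05 0 0 0" --pt "0 0 0.05 0 0 0" --pt "0 0 0 0 0 0" --jaw 0.03 --squeeze 30

```text
time: 5.4
position: [0.4846, -0.2395, 0.3333]
tool_rot: [0.675, 0.738, 0.0, 0.004]
ft_force: [0.6, -0.2, -3.2]
grip_width: 0.04
grip_force: 30.0
```

step_arm --pt "0.0208 0.047 0 0 0 -3.03" --pt "0.0208 0.047 0 0 0 -3.03" --pt "0.0208 0.047 0 0 0 -3.03" --pt "0.0208 0.047 0 0 0 -3.03" --pt "0.0208 0.047 0 0 0 -3.03" --pt "0.0208 0.047 0 0 0 -3.03" --pt "0 0 -0.04 0 0 0" --pt "0 0 0 0 0 0" --pt "0 0 0 0 0 0"

```text
time: 6.52
position: [0.6082, 0.0426, 0.2892]
tool_rot: [0.783, 0.621, -0.001, -0.001]
ft_force: [0.3, -0.0, -1.3]
grip_width: 0.04
grip_force: 30.0
```

Run:
```python
from h import *
o=st()
c=camera("wrist"); cv2.imwrite("pics/w2.png",c["pixels"])
P=wcloud(c,o).reshape(-1,3)
n0=np.array([.6003,-.0027]);ex=np.array([.974,-.2267]);ey=np.array([.2267,.974])
N=np.c_[(P[:,:2]-n0)@ex,(P[:,:2]-n0)@ey,P[:,2]]*1000
# module-held points & jaw faces
for nm,m in (("mod side",(N[:,2]>80)&(N[:,2]<120)&(abs(N[:,0])<40)&(abs(N[:,1]-46)<40)),("fixjaw",(abs(N[:,2]-32)<2.5)&(N[:,0]>15)&(N[:,0]<50)&(abs(N[:,1])<80)),("movjaw",(abs(N[:,2]-32)<2.5)&(N[:,0]>-62)&(N[:,0]<-15)&(abs(N[:,1])<80)),("floor",(abs(N[:,0])<18)&(N[:,2]<25)&(abs(N[:,1])<60))):
    q=N[m]; print(nm,len(q),np.round(np.percentile(q,[1,50,99],axis=0),1).tolist())
```

```text
t6.53 [0.6082 0.0426 0.2892] psi -13.16 tz [-0.002  0.    -1.   ] F [ 0.3 -0.  -1.3] M [-0.06  0.06 -0.  ] w 0.0400 g 30.0 q [-0.11  0.65  1.57 -0.    0.92  0.12]
mod side 2411 [[-31.5, 56.3, 82.8], [-3.6, 65.8, 106.9], [24.3, 66.3, 119.7]]
fixjaw 2725 [[25.0, -53.9, 29.8], [35.4, 51.9, 31.3], [46.6, 79.4, 32.7]]
movjaw 2850 [[-58.2, -53.8, 29.7], [-47.3, 54.2, 31.2], [-26.9, 79.4, 32.8]]
floor 1220 [[-17.4, -59.7, 9.7], [0.3, 51.1, 11.3], [17.7, 59.9, 12.8]]
```

View pics/w2.png

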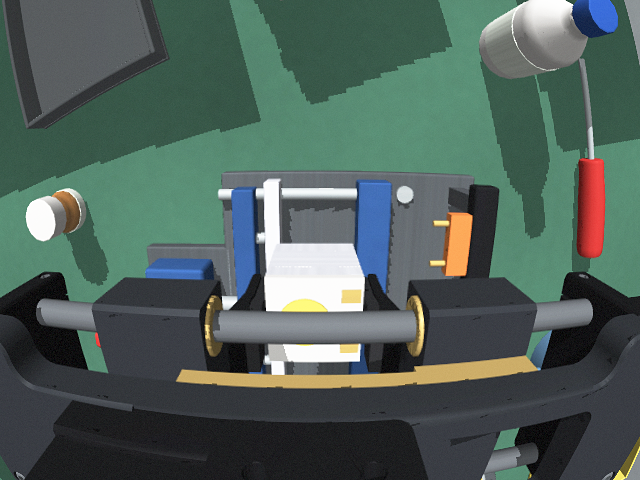

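The wrist view shows the module held square over the gap (face at 265–362 px). The jaw faces are at nest x -27 and +25 mm. Lowering.

step_arm --pt "0.0016 0 -0.03 0 0 0" --pt "0 0 -0.02 0 0 0" --pt "0 0 -0.01 0 0 0" --pt "0 0 -0.005 0 0 0" --pt "0 0 0 0 0 0" --pt "0 0 -0.003 0 0 0" --pt "0 0 0 0 0 0"

```text
time: 7.45
position: [0.6101, 0.0431, 0.222]
tool_rot: [0.783, 0.622, 0.0, 0.0]
ft_force: [-0.4, 0.7, -2.2]
grip_width: 0.0396
grip_force: 30.0
```

step_arm --pt "0 0 -0.0015 0 0 0" --pt "0 0 0 0 0 0" --pt "0 0 -0.001 0 0 0" --pt "0 0 0 0 0 0" --pt "0 0 0 0 0 0"

```text
time: 8.07
position: [0.6101, 0.0431, 0.2193]
tool_rot: [0.783, 0.622, 0.0, 0.0]
ft_force: [0.5, 0.8, -2.0]
grip_width: 0.0399
grip_force: 30.0
```

step_arm --pt "0 0 -0.001 0 0 0" --pt "0 0 0 0 0 0" --pt "0 0 0 0 0 0"

```text
time: 8.45
position: [0.6101, 0.0432, 0.2192]
tool_rot: [0.783, 0.622, 0.0, 0.0]
ft_force: [-0.9, -0.5, 4.7]
grip_width: 0.0396
grip_force: 30.0
```

step_arm --pt "0 0 0 0 0 0" --pt "0 0 0 0 0 0" --pt "0 0 0 0 0 0" --pt "0 0 0.03 0 0 0" --pt "0 0 0.05 0 0 0" --pt "-0.02 -0.055 0.03 0 0 2" --pt "-0.02 -0.06 0 0 0 3" --pt "-0.02 -0.06 0 0 0 3" --pt "-0.02 -0.06 0 0 0 3" --pt "-0.02 -0.06 0 0 0 3" --pt "-0.02 -0.06 0 0 0 3" --pt "-0.007 -0.011 0 0 0 0" --jaw 0.06

```text
time: 9.95
position: [0.4842, -0.3207, 0.3268]
tool_rot: [0.685, 0.729, -0.0, 0.001]
ft_force: [1.2, 0.8, 0.1]
grip_width: 0.0598
grip_force: 0.0
```

Run:
```python
from h import *
o=st()
rects(.045,.068,(.39,-.46),(.67,.1),mn=40); rects(.045,.068,(.39,-.46),(.67,.1),"side",mn=40)
c=camera("wrist"); P=wcloud(c,o).reshape(-1,3); m=(abs(P[:,2]-.053)<.004)&(abs(P[:,0]-.483)<.04)&(abs(P[:,1]+.324)<.035)
r=cv2.minAreaRect((P[m][:,:2]*1000).astype(np.float32)); print(m.sum(),r,np.median(P[m][:,2]))
```

```text
t9.95 [ 0.4842 -0.3207  0.3268] psi 3.60 tz [ 0.001 -0.002 -1.   ] F [1.2 0.8 0.1] M [-0.06  0.05 -0.01] w 0.0598 g 0.0 q [-0.78  0.57  1.62 -0.    0.95 -0.84]
top 823 [ 641.7 -272.8] [69.3 79.5] 9.7 0.0599
top 339 [609.5  40.9] [40.  40.1] 77.2 0.0611
top 242 [ 482.6 -318.5] [39.4 28.5] 2.3 0.0527
side 239 [ 446.2 -393.1] [46.1 41.3] 74.1 0.0539
side 489 [ 644.4 -269.2] [67.3 81.4] 15.3 0.0608
side 239 [ 481.7 -323.9] [39.9 45.2] 5.5 0.0541
side 494 [608.5  41.6] [44.8 42. ] 79.9 0.0621
side 79 [501.3  23.4] [20.3 15.8] 25.7 0.0575
2985 ((482.2995910644531, -326.0490417480469), (40.24051284790039, 40.64714050292969), 5.4919633865356445) 0.052488786850468705
```

step_arm --pt "-0.0017 -0.0045 -0.04 0 0 1" --pt "0 0 -0.045 0 0 0" --pt "0 0 -0.025 0 0 0" --pt "0 0 -0.006 0 0 0" --pt "0 0 0 0 0 0"

```text
time: 10.72
position: [0.4843, -0.32, 0.211]
tool_rot: [0.676, 0.737, 0.0, -0.0]
ft_force: [1.3, -0.2, -0.1]
grip_width: 0.0601
grip_force: 0.0
```

step_arm --pt "0 0 0 0 0 0" --pt "0 0 0 0 0 0" --pt "0 0 0 0 0 0" --pt "0 0 0 0 0 0" --pt "0 0 0.02 0 0 0" --pt "0 0 0.05 0 0 0" --pt "0 0 0.05 0 0 0" --pt "0 0 0 0 0 0" --jaw 0.03 --squeeze 30

```text
time: 11.72
position: [0.4845, -0.3221, 0.3347]
tool_rot: [0.676, 0.737, -0.0, 0.005]
ft_force: [0.1, -1.1, -2.1]
grip_width: 0.0399
grip_force: 30.0
```

step_arm --pt "0.0192 0.0536 0 0 0 -2.97" --pt "0.0192 0.0536 0 0 0 -2.97" --pt "0.0192 0.0536 0 0 0 -2.97" --pt "0.0192 0.0536 0 0 0 -2.97" --pt "0.0192 0.0536 0 0 0 -2.97" --pt "0.0192 0.0536 0 0 0 -2.97" --pt "0 0 -0.035 0 0 0" --pt "0 0 0 0 0 0" --pt "0 0 0 0 0 0"

```text
time: 12.85
position: [0.5985, -0.0001, 0.2952]
tool_rot: [0.783, 0.623, -0.001, -0.001]
ft_force: [0.4, 0.4, -1.6]
grip_width: 0.0395
grip_force: 30.0
```

```bash
cat >> h.py <<'E'
n0=np.array([.6003,-.0027]);ex=np.array([.974,-.2267]);ey=np.array([.2267,.974])
def nest(P): return np.c_[(P[:,:2]-n0)@ex,(P[:,:2]-n0)@ey,P[:,2]]*1000
E
python3 - <<'E'
from h import *
o=st(); t=nest(np.array([o["position"]]))[0]; print(t)
c=camera("wrist"); N=nest(wcloud(c,o).reshape(-1,3))
q=N[(N[:,2]>80)&(N[:,2]<128)&(abs(N[:,0]-t[0])<18)&(abs(N[:,1]-t[1])<30)]
print("face y",np.round(np.percentile(q,[1,50,99],axis=0),1).tolist())
q=N[(N[:,2]>50)&(N[:,2]<64)&(abs(N[:,0])<35)&(N[:,1]>10)&(N[:,1]<80)]
print("b",cv2.minAreaRect(q[:,:2].astype(np.float32)))
E
```

```text
t12.85 [ 5.985e-01 -1.000e-04  2.952e-01] psi -12.99 tz [-0.002  0.    -1.   ] F [ 0.4  0.4 -1.6] M [-0.12  0.07 -0.  ] w 0.0395 g 30.0 q [-0.19  0.63  1.59 -0.    0.91  0.04]
[ -2.30829327   2.13633715 295.21720935]
face y [[-19.9, 19.8, 87.3], [-2.4, 20.4, 110.3], [15.4, 21.0, 127.8]]
b ((-1.7639656066894531, 46.53205108642578), (40.401641845703125, 40.4116096496582), 89.99905395507812)
```

step_arm --pt "0.0013 0 -0.03 0 0 0" --pt "0 0 -0.025 0 0 0" --pt "0 0 -0.012 0 0 0" --pt "0 0 -0.006 0 0 0" --pt "0 0 0 0 0 0" --pt "0 0 -0.002 0 0 0" --pt "0 0 0 0 0 0" --pt "0 0 0 0 0 0"

```text
time: 13.9
position: [0.6002, 0.0005, 0.2211]
tool_rot: [0.782, 0.623, 0.0, 0.0]
ft_force: [0.4, -0.4, -0.7]
grip_width: 0.0395
grip_force: 30.0
```

step_arm --pt "0 0 -0.0015 0 0 0" --pt "0 0 0 0 0 0" --pt "0 0 0 0 0 0"

```text
time: 14.28
position: [0.6002, 0.0006, 0.2206]
tool_rot: [0.782, 0.623, 0.0, 0.0]
ft_force: [-1.1, -0.3, 5.4]
grip_width: 0.0396
grip_force: 30.0
```

step_arm --pt "0 0 0 0 0 0" --pt "0 0 0 0 0 0" --pt "0 0 0 0 0 0" --pt "0 0 0.03 0 0 0" --pt "0 0 0.05 0 0 0" --pt "-0.02 -0.055 0.03 0 0 0" --pt "-0.022 -0.06 0 0 0 0" --pt "-0.022 -0.06 0 0 0 0" --pt "-0.022 -0.06 0 0 0 0" --pt "-0.022 -0.06 0 0 0 0" --pt "-0.022 -0.06 0 0 0 0" --pt "-0.022 -0.035 0 0 0 0" --jaw 0.06

```text
time: 15.78
position: [0.4505, -0.3833, 0.3277]
tool_rot: [0.783, 0.622, -0.0, 0.001]
ft_force: [1.0, -0.2, 0.6]
grip_width: 0.0601
grip_force: 0.0
```

Run:
```python
from h import *
o=st()
rects(.045,.068,(.39,-.46),(.67,.1),mn=40); rects(.045,.068,(.39,-.46),(.67,.1),"side",mn=40)
c=camera("wrist"); P=wcloud(c,o).reshape(-1,3); m=(abs(P[:,2]-.053)<.004)&(abs(P[:,0]-.447)<.05)&(abs(P[:,1]+.395)<.05)
r=cv2.minAreaRect((P[m][:,:2]*1000).astype(np.float32)); print(m.sum(),r,np.median(P[m][:,2]))
```

```text
t15.78 [ 0.4505 -0.3833  0.3277] psi -13.06 tz [ 0.001 -0.002 -1.   ] F [ 1.  -0.2  0.6] M [-0.07  0.07  0.  ] w 0.0601 g 0.0 q [-0.89  0.58  1.59 -0.    0.97 -0.67]
top 811 [ 641.4 -271.8] [68.6 79.3] 10.1 0.0601
top 340 [609.2  41.1] [39.9 40.7] 76.8 0.061
top 338 [599.4  -3.1] [40.1 40.3] 77.1 0.0613
top 264 [ 447.7 -389.3] [31.  40.4] 78.4 0.0529
side 239 [ 446.7 -394. ] [47.4 42.4] 74.0 0.0541
side 494 [ 642.9 -270.7] [67.1 82.2] 9.2 0.0607
side 897 [603.9  18.7] [89.1 42.2] 77.3 0.0623
side 73 [504.4  21.9] [16.4 17.2] 73.6 0.0578
2958 ((447.2961730957031, -391.8771667480469), (40.949249267578125, 40.275733947753906), 76.05043029785156) 0.05220288701388326
```

step_arm --pt "-0.0035 -0.0105 -0.04 0 0 -1" --pt "0 0 -0.045 0 0 0" --pt "0 0 -0.025 0 0 0" --pt "0 0 -0.006 0 0 0" --pt "0 0 0 0 0 0"

```text
time: 16.55
position: [0.4486, -0.39, 0.212]
tool_rot: [0.787, 0.617, 0.0, -0.0]
ft_force: [0.9, -0.6, -0.4]
grip_width: 0.0603
grip_force: 0.0
```

step_arm --pt "0 0 0 0 0 0" --pt "0 0 0 0 0 0" --pt "0 0 0 0 0 0" --pt "0 0 0 0 0 0" --pt "0 0 0.02 0 0 0" --pt "0 0 0.05 0 0 0" --pt "0 0 0.05 0 0 0" --pt "0 0 0 0 0 0" --jaw 0.03 --squeeze 30

```text
time: 17.55
position: [0.4488, -0.3917, 0.3357]
tool_rot: [0.788, 0.616, 0.0, 0.005]
ft_force: [-0.0, 0.2, -2.0]
grip_width: 0.0396
grip_force: 30.0
```

step_arm --pt "0.0201 0.0495 0 0 0 0.15" --pt "0.0201 0.0495 0 0 0 0.15" --pt "0.0201 0.0495 0 0 0 0.15" --pt "0.0201 0.0495 0 0 0 0.15" --pt "0.0201 0.0495 0 0 0 0.15" --pt "0.0201 0.0495 0 0 0 0.15" --pt "0.0201 0.0495 0 0 0 0.15" --pt "0 0 -0.035 0 0 0" --pt "0 0 0 0 0 0" --pt "0 0 0 0 0 0"

```text
time: 18.8
position: [0.5884, -0.0446, 0.2963]
tool_rot: [0.782, 0.623, -0.0, -0.001]
ft_force: [0.8, 0.6, -1.3]
grip_width: 0.0401
grip_force: 30.0
```

Run:
```python
from h import *
o=st(); t=nest(np.array([o["position"]]))[0]; print(t)
c=camera("wrist"); N=nest(wcloud(c,o).reshape(-1,3))
q=N[(N[:,2]>80)&(N[:,2]<128)&(abs(N[:,0]-t[0])<18)&(abs(N[:,1]-t[1])<30)]
print("face y",np.round(np.percentile(q,[1,50,99],axis=0),1).tolist())
q=N[(N[:,2]>50)&(N[:,2]<64)&(abs(N[:,0])<35)&(N[:,1]>-30)&(N[:,1]<80)]
print("b",cv2.minAreaRect(q[:,:2].astype(np.float32)))
```

```text
t18.80 [ 0.5884 -0.0446  0.2963] psi -12.93 tz [-0.002  0.    -1.   ] F [ 0.8  0.6 -1.3] M [-0.15  0.03  0.03] w 0.0401 g 30.0 q [-0.26  0.62  1.62 -0.    0.9  -0.04]
[ -2.04679565 -43.54874612 296.26331054]
face y [[-19.7, -26.6, 85.9], [-2.1, -26.0, 109.7], [15.7, -25.4, 127.7]]
b ((-1.6345672607421875, 23.91486358642578), (40.39958190917969, 85.64380645751953), 0.16783630847930908)
```

step_arm --pt "0.001 0 -0.03 0 0 0" --pt "0 0 -0.025 0 0 0" --pt "0 0 -0.012 0 0 0" --pt "0 0 -0.005 0 0 0" --pt "0 0 0 0 0 0" --pt "0 0 -0.002 0 0 0" --pt "0 0 0 0 0 0" --pt "0 0 -0.0015 0 0 0" --pt "0 0 0 0 0 0" --pt "0 0 0 0 0 0"

```text
time: 20.1
position: [0.5899, -0.0441, 0.2217]
tool_rot: [0.782, 0.623, 0.0, 0.0]
ft_force: [-0.2, 0.7, 1.5]
grip_width: 0.0396
grip_force: 30.0
```

step_arm --pt "0 0 0 0 0 0" --pt "0 0 0 0 0 0" --pt "0 0 0 0 0 0" --pt "0 0 0.03 0 0 0" --pt "0 0 0.06 0 0 0" --pt "-0.0145 0.0107 0.02 0 0 10.3" --pt "-0.0145 0.0107 0 0 0 10.3" --pt "-0.0145 0.0107 0 0 0 10.3" --pt "-0.0145 0.0107 0 0 0 10.3" --pt "-0.0145 0.0107 0 0 0 10.3" --pt "-0.0145 0.0107 0 0 0 10.3" --pt "0 0 0 0 0 10.3" --jaw 0.06

```text
time: 21.6
position: [0.5012, 0.0208, 0.3311]
tool_rot: [0.262, 0.965, -0.0, -0.001]
ft_force: [0.4, 0.7, 0.5]
grip_width: 0.0604
grip_force: 0.0
```

step_arm --pt "0 0 0 0 0 10.3" --pt "0 0 0 0 0 0" --jaw 0.04

```text
time: 21.85
position: [0.5026, 0.02, 0.3313]
tool_rot: [0.179, 0.984, 0.0, -0.0]
ft_force: [-0.4, -0.6, -0.3]
grip_width: 0.0472
grip_force: 0.0
```

Run:
```python
from h import *
o=st()
rects(.045,.068,(.39,-.46),(.67,.1),mn=40); rects(.088,.102,(.44,-.05),(.56,.09),mn=20); rects(.088,.102,(.44,-.05),(.56,.09),"side",mn=20)
c=camera("wrist"); P=wcloud(c,o).reshape(-1,3); m=(abs(P[:,2]-.096)<.004)&(abs(P[:,0]-.503)<.05)&(abs(P[:,1]-.02)<.05)
r=cv2.minAreaRect((P[m][:,:2]*1000).astype(np.float32)); print(m.sum(),r,np.median(P[m][:,2]))
cv2.imwrite("pics/w3.png",c["pixels"])
```

```text
t21.85 [0.5026 0.02   0.3313] psi 69.39 tz [-0.  0. -1.] F [-0.4 -0.6 -0.3] M [0.05 0.04 0.02] w 0.0472 g 0.0 q [-0.18  0.48  1.81  0.    0.86 -1.39]
top 822 [ 641.9 -272.1] [69.5 79.5] 10.2 0.0599
top 338 [609.5  40.7] [40.  40.2] 77.3 0.0609
top 334 [599.6  -3.1] [40.1 40.5] 76.9 0.0615
top 330 [588.9 -48.6] [39.5 40.1] 77.3 0.0612
side 303 [502.   21.5] [15.5 78. ] 69.1 0.0969
2237 ((500.5622863769531, 23.657651901245117), (11.678520202636719, 74.58321380615234), 69.96739959716797) 0.09611098915736316
```

View pics/w3.png

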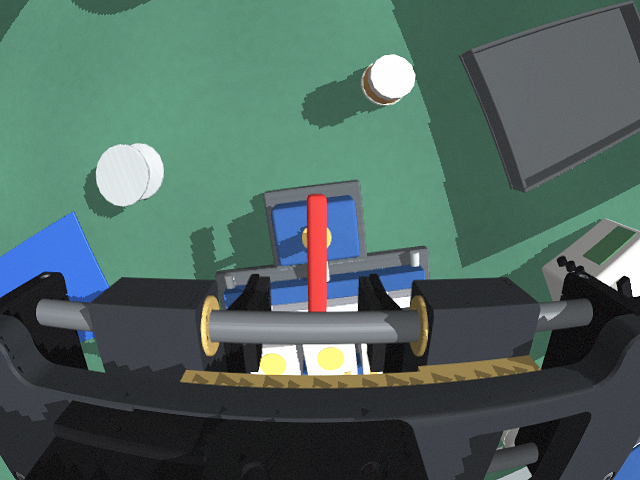

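The picture shows the red bar centred between the fingers (px 317,250), and all three modules stand in the nest. Gripping the handle.

step_arm --pt "0 0 -0.04 0 0 0" --pt "0 0 -0.03 0 0 0" --pt "0 0 -0.006 0 0 0" --pt "0 0 0 0 0 0"

```text
time: 22.55
position: [0.5029, 0.02, 0.2554]
tool_rot: [0.178, 0.984, 0.0, -0.0]
ft_force: [0.3, -0.7, -1.1]
grip_width: 0.0402
grip_force: 0.0
```

step_arm --pt "0 0 0 0 0 0" --pt "0 0 0 0 0 0" --pt "0 0 0 0 0 0" --pt "0 0 0 0 0 0" --pt "0 0 0 0 0 0" --jaw 0.005 --squeeze 60

```text
time: 23.18
position: [0.5031, 0.021, 0.2558]
tool_rot: [0.178, 0.984, 0.001, 0.001]
ft_force: [1.6, 6.1, 2.2]
grip_width: 0.0113
grip_force: 60.0
```

```bash
python3 -c "
from h import *
st()"
```

```text
t23.18 [0.5031 0.021  0.2558] psi 69.46 tz [ 0.002  0.002 -1.   ] F [1.6 6.1 2.2] M [ 1.05 -0.25  0.13] w 0.0113 g 60.0 q [-0.18  0.61  1.86  0.    0.67 -1.4 ]
```

step_arm --pt "0 0.0008 0 0 0 -4" --pt "0 0 0 0 0 -8" --pt "0 0 0 0 0 -8" --pt "0 0 0 0 0 -8" --pt "0 0 0 0 0 -8" --pt "0 0 0 0 0 -8" --pt "0 0 0 0 0 -8" --pt "0 0 0 0 0 -8" --pt "0 0 0 0 0 -8" --pt "0 0 0 0 0 -8" --pt "0 0 0 0 0 -4" --pt "0 0 0 0 0 0"

```text
time: 24.68
position: [0.5032, 0.0213, 0.2558]
tool_rot: [0.769, 0.64, 0.001, 0.001]
ft_force: [2.1, 4.3, 3.1]
grip_width: 0.0114
grip_force: 60.0
```

```bash
cat >> h.py <<'E'
def jaw():
    c=rects(.0285,.0345,(.53,-.12),(.61,.12),mn=80)
    q=cloud(c).reshape(-1,3); N=nest(q); m=(abs(N[:,2]-31.5)<3)&(abs(N[:,1])<85)&(N[:,0]<-8)&(N[:,0]>-70)
    print("jaw front nest x", np.round(np.percentile(N[m][:,0],[1,98,99.5]),1))
E
python3 -c "
from h import *
st();jaw()"
```

```text
t24.68 [0.5032 0.0213 0.2558] psi -10.46 tz [ 0.002  0.001 -1.   ] F [2.1 4.3 3.1] M [ 0.66 -0.28  0.08] w 0.0114 g 60.0 q [-0.18  0.61  1.86  0.    0.67  0.  ]
top 81 [562.5 -55.4] [58.2 12.2] 73.6 0.0315
jaw front nest x [-49.8 -20.3 -19.2]
```

step_arm --pt "0 0 0 0 0 -6" --pt "0 0 0 0 0 -8" --pt "0 0 0 0 0 -8" --pt "0 0 0 0 0 -8" --pt "0 0 0 0 0 -6"

```text
time: 25.35
position: [0.5033, 0.0212, 0.2558]
tool_rot: [0.929, 0.37, 0.001, 0.0]
ft_force: [2.3, 4.6, 2.9]
grip_width: 0.0114
grip_force: 60.0
```

```bash
python3 -c "
from h import *
st()"
```

```text
t25.35 [0.5033 0.0212 0.2558] psi -46.62 tz [ 0.002  0.    -1.   ] F [2.3 4.6 2.9] M [ 0.71 -0.23  0.25] w 0.0114 g 60.0 q [-0.18  0.61  1.86  0.    0.67  0.63]
```

step_arm --pt "0 0 0 0 0 -5" --pt "0 0 0 0 0 -5" --pt "0 0 0 0 0 -5"

```text
time: 25.72
position: [0.5033, 0.0212, 0.2558]
tool_rot: [0.969, 0.246, 0.001, 0.0]
ft_force: [2.2, 4.9, 3.5]
grip_width: 0.0113
grip_force: 60.0
```

```bash
python3 -c "
from h import *
st()"
```

```text
t25.73 [0.5033 0.0212 0.2558] psi -61.57 tz [ 0.002  0.    -1.   ] F [2.2 4.9 3.5] M [ 0.76 -0.12  0.25] w 0.0113 g 60.0 q [-0.18  0.61  1.86  0.    0.67  0.89]
```

step_arm --pt "0 0 0 0 0 -5" --pt "0 0 0 0 0 -5" --pt "0 0 0 0 0 -5"

```text
time: 26.1
position: [0.5033, 0.0212, 0.2558]
tool_rot: [0.993, 0.117, 0.001, -0.0]
ft_force: [1.6, 5.9, 3.9]
grip_width: 0.0112
grip_force: 60.1
```

```bash
python3 -c "
from h import *
st();jaw()"
```

```text
t26.10 [0.5033 0.0212 0.2558] psi -76.56 tz [ 0.002  0.    -1.   ] F [1.6 5.9 3.9] M [ 0.74 -0.16  0.3 ] w 0.0112 g 60.1 q [-0.18  0.61  1.86  0.    0.67  1.16]
top 237 [584.  14.] [153.7  13.5] 77.4 0.0315
top 225 [568.1  25.2] [130.2  14.4] 76.9 0.031
jaw front nest x [-43.9 -14.7 -14.2]
```

step_arm --pt "0 0 0 0 0 -5" --pt "0 0 0 0 0 -5" --pt "0 0 0 0 0 -5" --pt "0 0 0 0 0 -4"

```text
time: 26.65
position: [0.5033, 0.0212, 0.2558]
tool_rot: [0.999, -0.048, 0.001, -0.0]
ft_force: [1.9, 5.0, 3.9]
grip_width: 0.0113
grip_force: 60.1
```

```bash
python3 -c "
from h import *
st()"
```

```text
t26.65 [0.5033 0.0212 0.2558] psi -95.51 tz [ 0.002  0.    -1.   ] F [1.9 5.  3.9] M [ 0.77 -0.16  0.39] w 0.0113 g 60.1 q [-0.18  0.61  1.86  0.    0.67  1.49]
```

step_arm --pt "0 0 0 0 0 -3" --pt "0 0 0 0 0 -4"

```text
time: 26.9
position: [0.5033, 0.0212, 0.2558]
tool_rot: [0.994, -0.109, 0.001, -0.0]
ft_force: [3.1, 4.7, 5.0]
grip_width: 0.0112
grip_force: 60.1
```

```bash
python3 -c "
from h import *
st();jaw()"
```

```text
t26.90 [0.5033 0.0212 0.2558] psi -102.49 tz [ 0.002  0.    -1.   ] F [3.1 4.7 5. ] M [ 0.79 -0.17  0.38] w 0.0112 g 60.1 q [-0.18  0.61  1.86  0.    0.67  1.61]
top 147 [591.4  42.3] [96.4 11.6] 76.3 0.0317
top 342 [565.4   5.1] [168.3  15. ] 76.7 0.0315
top 115 [570.4 -46.5] [79.5 11.5] 76.5 0.0314
jaw front nest x [-42.9 -14.6 -14.2]
```

step_arm --pt "0 0 0 0 0 0" --pt "0 0 0 0 0 0" --pt "0 0 0 0 0 0" --pt "0 0 0 0 0 0" --pt "0 0 0.03 0 0 0" --pt "0 0 0.05 0 0 0" --pt "-0.01 0 0.01 0 0 0" --pt "0 0 0 0 0 0" --jaw 0.04

```text
time: 27.95
position: [0.4916, 0.0209, 0.3455]
tool_rot: [0.994, -0.109, -0.0, 0.0]
ft_force: [-0.9, -0.1, -1.0]
grip_width: 0.0396
grip_force: 0.0
```

Run:
```python
from h import *
st()
c=rects(.045,.068,(.53,-.1),(.67,.1),mn=40); rects(.085,.102,(.44,-.05),(.56,.09),"side",mn=20)
hsv=cv2.cvtColor(c["pixels"],cv2.COLOR_BGR2HSV); q=cloud(c)
m=(hsv[...,0]>20)&(hsv[...,0]<35)&(hsv[...,1]>120)&(q[...,0]>.57)&(q[...,0]<.75)&(q[...,1]<-.2)&(q[...,1]>-.34)
p=q[m&(q[...,2]>.02)]; print(len(p),cv2.minAreaRect((p[:,:2]*1000).astype(np.float32)))
A=np.c_[p[:,:2],np.ones(len(p))]; print("z plane",np.linalg.lstsq(A,p[:,2],rcond=None)[0])
print(np.round(p[np.argmax(p[:,2])],3),np.round(p[np.argmin(p[:,2])],3))
```

```text
t27.95 [0.4916 0.0209 0.3455] psi -102.49 tz [-0.  0. -1.] F [-0.9 -0.1 -1. ] M [-0.06  0.17 -0.02] w 0.0396 g 0.0 q [-0.18  0.44  1.82 -0.    0.88  1.6 ]
top 338 [615.7  39.5] [40.  40.3] 76.6 0.061
top 335 [605.3  -4.7] [40.  40.8] 76.5 0.0611
top 335 [594.6 -49.9] [39.5 40.8] 77.2 0.0614
side 319 [502.4  21.1] [14.4 78.4] 77.4 0.0966
1827 ((665.3643798828125, -268.11260986328125), (118.8953628540039, 81.01792907714844), 8.773575782775879)
z plane [-0.30922376 -0.05453274  0.24412406]
[ 0.617 -0.31   0.076] [ 0.728 -0.299  0.026]
```

step_arm --pt "0.0229 -0.0492 0 0 0 0" --pt "0.0229 -0.0492 0 0 0 0" --pt "0.0229 -0.0492 0 0 0 0" --pt "0.0229 -0.0492 0 0 0 0" --pt "0.0229 -0.0492 0 0 0 0" --pt "0.0229 -0.0492 0 0 0 0" --pt "0 0 -0.05 0 0 0" --pt "0 0 -0.035 0 0 0" --pt "0 0 0 0 0 0" --pt "0 0 0 0 0 0" --jaw 0.0 --squeeze 20

```text
time: 29.3
position: [0.6304, -0.2745, 0.2602]
tool_rot: [0.994, -0.109, 0.0, 0.0]
ft_force: [0.2, -0.0, 0.1]
grip_width: 0.0005
grip_force: 0.0
```

step_arm --pt "0 0 -0.008 0 0 0" --pt "0 0 -0.008 0 0 0" --pt "0 0 -0.008 0 0 0" --pt "0 0 -0.008 0 0 0" --pt "0 0 0 0 0 0"

```text
time: 29.92
position: [0.6297, -0.2747, 0.228]
tool_rot: [0.994, -0.109, -0.001, 0.0]
ft_force: [-1.8, -1.2, 5.6]
grip_width: 0.0008
grip_force: 2.5
```

step_arm --pt "0 0 -0.004 0 0 0" --pt "0 0 -0.004 0 0 0" --pt "0 0 -0.002 0 0 0" --pt "0 0 0 0 0 0"

```text
time: 30.42
position: [0.6294, -0.2748, 0.2189]
tool_rot: [0.994, -0.109, -0.001, 0.0]
ft_force: [-4.4, -2.0, 6.0]
grip_width: 0.0005
grip_force: 3.5
```

step_arm --pt "0 0 -0.002 0 0 0" --pt "0 0 0 0 0 0"

```text
time: 30.68
position: [0.6294, -0.2748, 0.2184]
tool_rot: [0.994, -0.108, -0.001, 0.0]
ft_force: [-6.1, 0.3, 13.1]
grip_width: 0.0004
grip_force: 6.5
```

step_arm --pt "0 0 -0.0015 0 0 0" --pt "0 0 0 0 0 0"

```text
time: 30.92
position: [0.6294, -0.2748, 0.2181]
tool_rot: [0.994, -0.108, -0.001, 0.001]
ft_force: [-8.6, -0.2, 18.7]
grip_width: 0.0004
grip_force: 9.3
```

step_arm --pt "0 0 0 0 0 0" --pt "0 0 0 0 0 0" --pt "0 0 0 0 0 0" --pt "0 0 0 0 0 0" --pt "0 0 0 0 0 0" --pt "0 0 0 0 0 0" --pt "0 0 0 0 0 0"

```text
time: 31.8
position: [0.6294, -0.2748, 0.2181]
tool_rot: [0.994, -0.108, -0.001, 0.001]
ft_force: [-7.9, -0.1, 18.3]
grip_width: 0.0005
grip_force: 9.3
```

Run:
```python
from h import *
st()
c=rects(.045,.068,(.53,-.1),(.67,.1),mn=40)
cv2.imwrite("pics/top2.png",cv2.resize(c["pixels"][130:330,280:540],None,fx=3,fy=3,interpolation=cv2.INTER_CUBIC))
```

```text
t31.80 [ 0.6294 -0.2748  0.2181] psi -102.45 tz [-0.002 -0.001 -1.   ] F [-7.9 -0.1 18.3] M [-0.06  1.71  0.08] w 0.0005 g 9.3 q [-0.57  0.83  1.39 -0.    0.92  1.22]
top 334 [616.   39.6] [40.4 40.8] 77.5 0.0611
top 330 [605.3  -4.7] [40.  40.4] 76.4 0.061
top 231 [594.7 -49.9] [39.4 40.2] 77.3 0.0617
```

View pics/top2.png

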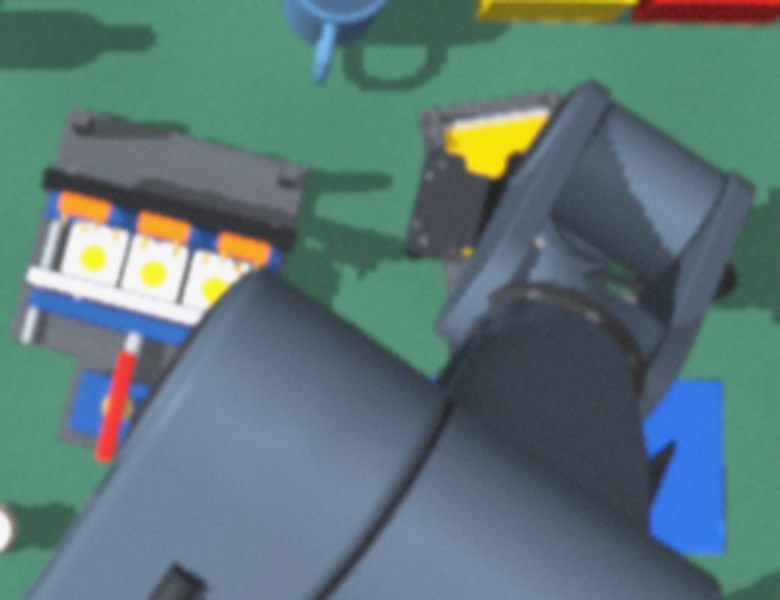

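The top view shows the comb's orange blocks run forward over the back edges of the modules (px 85–245, 205–245), so the pedal is at its stop. I'll release it and go back to the handle.

step_arm --pt "0 0 0.01 0 0 0" --pt "0 0 0.02 0 0 0" --pt "0 0 0.04 0 0 0" --pt "0 0 0.05 0 0 0" --pt "-0.021 0.0493 0 0 0 0" --pt "-0.021 0.0493 0 0 0 0" --pt "-0.021 0.0493 0 0 0 0" --pt "-0.021 0.0493 0 0 0 0" --pt "-0.021 0.0493 0 0 0 0" --pt "-0.021 0.0493 0 0 0 0" --pt "0 0 0 0 0 0"

```text
time: 33.22
position: [0.5017, 0.0248, 0.3348]
tool_rot: [0.994, -0.106, -0.002, -0.001]
ft_force: [-0.4, -1.0, 0.4]
grip_width: 0.0007
grip_force: 0.0
```

step_arm --pt "0 0 0 0 0 0" --pt "0 0 0 0 0 0" --pt "0 0 0 0 0 0" --jaw 0.045

```text
time: 33.6
position: [0.5047, 0.0204, 0.3347]
tool_rot: [0.994, -0.11, 0.0, -0.0]
ft_force: [-0.5, 0.1, -0.3]
grip_width: 0.0229
grip_force: 0.0
```

Run:
```python
from h import *
o=st()
c=rects(.045,.068,(.53,-.1),(.67,.1),mn=40); rects(.07,.085,(.62,-.15),(.75,.12))
q=cloud(c).reshape(-1,3); m=(abs(q[:,0]-.63)<.008)&(abs(q[:,1]+.274)<.01); print("pedal pad z",np.median(q[m][:,2]))
c=camera("wrist"); P=wcloud(c,o).reshape(-1,3); m=(abs(P[:,2]-.096)<.004)&(abs(P[:,0]-.503)<.05)&(abs(P[:,1]-.02)<.05)
print(m.sum(),cv2.minAreaRect((P[m][:,:2]*1000).astype(np.float32)))
```

```text
t33.60 [0.5047 0.0204 0.3347] psi -102.59 tz [ 0.001 -0.    -1.   ] F [-0.5  0.1 -0.3] M [-0.05  0.19 -0.01] w 0.0229 g 0.0 q [-0.18  0.47  1.8   0.    0.87  1.61]
top 332 [615.8  39.4] [39.9 40.4] 76.3 0.0611
top 332 [605.3  -4.6] [40.2 40.3] 76.5 0.0614
top 335 [594.5 -49.8] [39.8 40.3] 76.7 0.0612
top 944 [682.4 -21.7] [189.   37.1] 76.2 0.0757
pedal pad z 0.06499192068232906
2172 ((505.8416748046875, 22.19693374633789), (11.950740814208984, 75.26844024658203), 78.1648178100586)
```

step_arm --pt "-0.0013 0.0007 -0.04 0 0 0" --pt "0 0 -0.03 0 0 0" --pt "0 0 -0.009 0 0 0" --pt "0 0 0 0 0 0" --pt "0 0 0 0 0 0"

```text
time: 34.38
position: [0.5033, 0.022, 0.2567]
tool_rot: [0.994, -0.109, 0.001, 0.0]
ft_force: [-0.5, 0.4, 0.0]
grip_width: 0.0448
grip_force: 0.0
```

step_arm --pt "0 0 0 0 0 0" --pt "0 0 0 0 0 0" --pt "0 0 0 0 0 0" --pt "0 0 0 0 0 0" --pt "0 0 0 0 0 4" --pt "0 0 0 0 0 8" --pt "0 0 0 0 0 8" --pt "0 0 0 0 0 8" --pt "0 0 0 0 0 8" --pt "0 0 0 0 0 8" --pt "0 0 0 0 0 8" --pt "0 0 0 0 0 8" --jaw 0.005 --squeeze 60

```text
time: 35.88
position: [0.503, 0.0211, 0.2559]
tool_rot: [0.914, 0.405, -0.0, 0.001]
ft_force: [-1.5, -5.6, 0.4]
grip_width: 0.0115
grip_force: 60.1
```

step_arm --pt "0 0 0 0 0 9" --pt "0 0 0 0 0 9" --pt "0 0 0 0 0 9" --pt "0 0 0 0 0 9" --pt "0 0 0 0 0 9" --pt "0 0 0 0 0 9" --pt "0 0 0 0 0 9" --pt "0 0 0 0 0 9" --pt "0 0 0 0 0 9" --pt "0 0 0 0 0 9" --pt "0 0 0 0 0 5" --pt "0 0 0 0 0 0"

```text
time: 37.38
position: [0.5038, 0.0212, 0.2559]
tool_rot: [0.322, 0.947, -0.0, 0.002]
ft_force: [2.8, -5.2, -1.9]
grip_width: 0.0114
grip_force: 60.0
```

```bash
python3 -c "
from h import *
st();jaw();rects(.045,.068,(.53,-.1),(.67,.1),mn=40)"
```

```text
t37.38 [0.5038 0.0212 0.2559] psi 52.48 tz [ 0.003 -0.002 -1.   ] F [ 2.8 -5.2 -1.9] M [-0.89 -0.3   0.04] w 0.0114 g 60.0 q [-0.18  0.61  1.86 -0.    0.67 -1.09]
top 182 [571.4   3.9] [117.3  10.2] 76.7 0.0315
jaw front nest x [-55.8 -14.7 -13.4]
top 340 [615.7  39.4] [39.8 40.5] 76.2 0.0612
top 336 [605.3  -4.5] [40.1 40.1] 77.3 0.0612
top 336 [594.7 -50. ] [39.6 40.3] 77.2 0.0613
```

step_arm --pt "0 0 0 0 0 0" --pt "0 0 0 0 0 0" --pt "0 0 0 0 0 0" --pt "0 0 0.03 0 0 0" --pt "0 0 0.045 0 0 0" --pt "0.0131 -0.0102 0 0 0 -9.4" --pt "0.0131 -0.0102 0 0 0 -9.4" --pt "0.0131 -0.0102 0 0 0 -9.4" --pt "0.0131 -0.0102 0 0 0 -9.4" --pt "0.0131 -0.0102 0 0 0 -9.4" --pt "0.0131 -0.0102 0 0 0 -9.4" --pt "0.0131 -0.0102 0 0 0 -9.4" --jaw 0.06

```text
time: 38.98
position: [0.5946, -0.0493, 0.3306]
tool_rot: [0.786, 0.618, -0.0, -0.0]
ft_force: [0.8, -0.1, -0.5]
grip_width: 0.06
grip_force: 0.0
```

step_arm --pt "0 0 -0.01 0 0 0" --pt "0 0 0 0 0 0" --pt "0 0 0 0 0 0"

```text
time: 39.35
position: [0.5937, -0.0487, 0.3203]
tool_rot: [0.784, 0.621, -0.001, -0.001]
ft_force: [-1.1, 0.2, 0.1]
grip_width: 0.0603
grip_force: 0.0
```

```bash
cat >> h.py <<'E'
def see(lo,hi,zc):
    o=st(); c=camera("wrist"); P=wcloud(c,o).reshape(-1,3); m=(abs(P[:,2]-zc)<.004)&((P[:,:2]>lo)&(P[:,:2]<hi)).all(1)
    r=cv2.minAreaRect((P[m][:,:2]*1000).astype(np.float32)); print("wrist",m.sum(),np.round(r[0],1),np.round(r[1],1),round(r[2],1),np.round(np.median(P[m][:,2]),4)); return c
E
python3 -c "
from h import *
see((.56,-.073),(.63,-.024),.061);rects(.045,.068,(.53,-.1),(.67,.1),mn=40);rects(.045,.068,(.53,-.1),(.67,.1),'side',mn=40)"
```

```text
t39.35 [ 0.5937 -0.0487  0.3203] psi -13.19 tz [-0.002  0.001 -1.   ] F [-1.1  0.2  0.1] M [-0.06  0.07 -0.03] w 0.0603 g 0.0 q [-0.27  0.59  1.58  0.    0.96 -0.04]
wrist 3444 [595.6 -43.7] [48.9 39.8] 76.9 0.0611
top 272 [616.7  42.9] [33.3 40.2] 75.8 0.0614
side 1294 [604.5  -5. ] [135.4  43.5] 76.5 0.0623
```

step_arm --pt "0.001 -0.0003 -0.04 0 0 0" --pt "0 0 -0.04 0 0 0" --pt "0 0 -0.014 0 0 0" --pt "0 0 -0.004 0 0 0" --pt "0 0 0 0 0 0"

```text
time: 40.12
position: [0.596, -0.0497, 0.2237]
tool_rot: [0.784, 0.621, 0.001, 0.001]
ft_force: [-0.8, 0.6, -0.3]
grip_width: 0.0599
grip_force: 0.0
```

step_arm --pt "0 0 0 0 0 0" --pt "0 0 0 0 0 0" --pt "0 0 0 0 0 0" --pt "0 0 0 0 0 0" --pt "-0.001 0 0.02 0 0 0" --pt "0 0 0.05 0 0 0" --pt "0 0 0.05 0 0 0" --pt "0 0 0 0 0 0" --jaw 0.03 --squeeze 30

```text
time: 41.12
position: [0.5961, -0.0499, 0.3482]
tool_rot: [0.784, 0.621, 0.004, 0.005]
ft_force: [0.7, -0.2, -1.9]
grip_width: 0.0398
grip_force: 30.0
```

step_arm --pt "-0.018 0.053 0 0 0 2.3" --pt "-0.018 0.053 0 0 0 2.3" --pt "-0.018 0.053 0 0 0 2.3" --pt "-0.018 0.053 0 0 0 2.3" --pt "-0.018 0.053 0 0 0 2.3" --pt "-0.018 0.053 0 0 0 2.3" --pt "-0.018 0.053 0 0 0 2.3" --pt "-0.018 0.053 0 0 0 2.3" --pt "0 0 -0.06 0 0 0" --pt "0 0 -0.04 0 0 0" --pt "0 0 0 0 0 0" --pt "0 0 0 0 0 0"

```text
time: 42.62
position: [0.451, 0.3745, 0.2435]
tool_rot: [0.675, 0.738, 0.001, 0.0]
ft_force: [0.6, 0.6, -1.6]
grip_width: 0.04
grip_force: 30.0
```

```bash
python3 -c "
from h import *
st()"
```

```text
t42.62 [0.451  0.3745 0.2435] psi 5.09 tz [ 0.001  0.001 -1.   ] F [ 0.6  0.6 -1.6] M [-0.06  0.01  0.04] w 0.0400 g 30.0 q [0.5  0.7  1.65 0.   0.79 0.41]
```

step_arm --pt "0 0 -0.015 0 0 0" --pt "0 0 -0.008 0 0 0" --pt "0 0 -0.003 0 0 0" --pt "0 0 0 0 0 0" --pt "0 0 -0.0015 0 0 0" --pt "0 0 0 0 0 0" --pt "0 0 0 0 0 0"

```text
time: 43.5
position: [0.4506, 0.3745, 0.2155]
tool_rot: [0.675, 0.738, 0.0, 0.0]
ft_force: [-0.1, 0.3, -2.0]
grip_width: 0.0397
grip_force: 30.0
```

step_arm --pt "0 0 -0.0015 0 0 0" --pt "0 0 0 0 0 0" --pt "0 0 0 0 0 0"

```text
time: 43.88
position: [0.4505, 0.3745, 0.2154]
tool_rot: [0.675, 0.738, 0.0, 0.0]
ft_force: [-0.4, -1.0, 7.6]
grip_width: 0.0395
grip_force: 30.0
```

step_arm --pt "0 0 0 0 0 0" --pt "0 0 0 0 0 0" --pt "0 0 0 0 0 0" --pt "0 0 0.05 0 0 0" --pt "0 0 0.06 0 0 0" --pt "0.0221 -0.0541 0 0 0 -2.6" --pt "0.0221 -0.0541 0 0 0 -2.6" --pt "0.0221 -0.0541 0 0 0 -2.6" --pt "0.0221 -0.0541 0 0 0 -2.6" --pt "0.0221 -0.0541 0 0 0 -2.6" --pt "0.0221 -0.0541 0 0 0 -2.6" --pt "0.0221 -0.0541 0 0 0 -2.6" --jaw 0.06

```text
time: 45.38
position: [0.6057, -0.0062, 0.3235]
tool_rot: [0.784, 0.621, -0.0, -0.0]
ft_force: [0.9, 1.2, -0.6]
grip_width: 0.06
grip_force: 0.0
```

step_arm --pt "0 0 0 0 0 0" --pt "0 0 0 0 0 0"

```text
time: 45.62
position: [0.6047, -0.0044, 0.3232]
tool_rot: [0.783, 0.622, -0.0, -0.001]
ft_force: [-0.2, 0.2, -0.1]
grip_width: 0.0599
grip_force: 0.0
```

```bash
python3 -c "
from h import *
see((.57,-.04),(.64,.065),.061);rects(.045,.068,(.39,-.1),(.67,.45),mn=40);rects(.045,.068,(.39,-.1),(.67,.45),'side',mn=40)"
```

```text
t45.62 [ 0.6047 -0.0044  0.3232] psi -13.13 tz [-0.002  0.001 -1.   ] F [-0.2  0.2 -0.1] M [-0.07  0.09 -0.03] w 0.0599 g 0.0 q [-0.19  0.6   1.56  0.    0.98  0.04]
wrist 7069 [610.5  19.4] [86.1 40.1] 76.7 0.0611
top 288 [637.3 271.2] [60.1 98.9] 9.0 0.065
top 341 [450.5 373.5] [39.9 41.9] 4.7 0.0531
side 911 [609.7  18.1] [89.9 41.7] 76.5 0.0622
side 70 [503.7  22.4] [16.3 14. ] 4.5 0.0583
side 165 [408.7 113.9] [30.8 31.5] 81.2 0.0463
side 508 [620.  288.7] [119.4  56.7] 65.7 0.058
side 795 [450.  373.6] [40.  42.3] 5.0 0.0543
```

step_arm --pt "0.0005 0.0007 -0.045 0 0 0" --pt "0 0 -0.04 0 0 0" --pt "0 0 -0.012 0 0 0" --pt "0 0 -0.003 0 0 0" --pt "0 0 0 0 0 0"

```text
time: 46.4
position: [0.6063, -0.0033, 0.225]
tool_rot: [0.783, 0.622, 0.001, 0.001]
ft_force: [-0.2, -0.9, 0.4]
grip_width: 0.06
grip_force: 0.0
```

step_arm --pt "0 0 0 0 0 0" --pt "0 0 0 0 0 0" --pt "0 0 0 0 0 0" --pt "0 0 0 0 0 0" --pt "-0.001 0 0.02 0 0 0" --pt "0 0 0.05 0 0 0" --pt "0 0 0.05 0 0 0" --pt "0 0 0 0 0 0" --jaw 0.03 --squeeze 30

```text
time: 47.4
position: [0.6061, -0.0038, 0.3492]
tool_rot: [0.783, 0.622, 0.004, 0.004]
ft_force: [-0.4, -1.2, -2.1]
grip_width: 0.0401
grip_force: 30.0
```

step_arm --pt "-0.0247 0.052 0 0 0 3.05" --pt "-0.0247 0.052 0 0 0 3.05" --pt "-0.0247 0.052 0 0 0 3.05" --pt "-0.0247 0.052 0 0 0 3.05" --pt "-0.0247 0.052 0 0 0 3.05" --pt "-0.0247 0.052 0 0 0 3.05" --pt "0 0 -0.06 0 0 0" --pt "0 0 -0.05 0 0 0" --pt "0 0 0 0 0 0" --pt "0 0 0 0 0 0" --pt "0 0 -0.012 0 0 0" --pt "0 0 0 0 0 0"

```text
time: 48.9
position: [0.4567, 0.3082, 0.2225]
tool_rot: [0.674, 0.738, 0.001, 0.0]
ft_force: [0.6, 0.1, -1.6]
grip_width: 0.0402
grip_force: 30.0
```

```bash
python3 -c "
from h import *
st()"
```

```text
t48.90 [0.4567 0.3082 0.2225] psi 5.19 tz [ 0.001  0.    -1.   ] F [ 0.6  0.1 -1.6] M [-0.1   0.08 -0.03] w 0.0402 g 30.0 q [0.39 0.71 1.75 0.   0.68 0.3 ]
```

step_arm --pt "0 0 -0.003 0 0 0" --pt "0 0 0 0 0 0" --pt "0 0 -0.0015 0 0 0" --pt "0 0 0 0 0 0" --pt "0 0 0 0 0 0"

```text
time: 49.52
position: [0.4565, 0.3084, 0.2173]
tool_rot: [0.674, 0.739, -0.0, 0.0]
ft_force: [0.2, -0.7, -1.5]
grip_width: 0.0398
grip_force: 30.0
```

step_arm --pt "0 0 -0.0015 0 0 0" --pt "0 0 0 0 0 0" --pt "0 0 0 0 0 0"

```text
time: 49.9
position: [0.4565, 0.3085, 0.2164]
tool_rot: [0.674, 0.739, 0.0, 0.0]
ft_force: [-1.2, -0.3, 5.3]
grip_width: 0.0399
grip_force: 30.0
```

step_arm --pt "0 0 0 0 0 0" --pt "0 0 0 0 0 0" --pt "0 0 0 0 0 0" --pt "0 0 0.05 0 0 0" --pt "0 0 0.06 0 0 0" --pt "0.0265 -0.0447 0 0 0 -3.05" --pt "0.0265 -0.0447 0 0 0 -3.05" --pt "0.0265 -0.0447 0 0 0 -3.05" --pt "0.0265 -0.0447 0 0 0 -3.05" --pt "0.0265 -0.0447 0 0 0 -3.05" --pt "0.0265 -0.0447 0 0 0 -3.05" --pt "0 0 0 0 0 0" --jaw 0.06

```text
time: 51.4
position: [0.6175, 0.0366, 0.3256]
tool_rot: [0.785, 0.62, 0.001, 0.001]
ft_force: [-0.1, -0.1, 0.8]
grip_width: 0.0601
grip_force: 0.0
```

step_arm --pt "0 0 0 0 0 0"

```text
time: 51.52
position: [0.6149, 0.0403, 0.3252]
tool_rot: [0.783, 0.622, -0.001, -0.001]
ft_force: [-0.0, 1.0, -0.5]
grip_width: 0.0603
grip_force: 0.0
```

```bash
python3 -c "
from h import *
see((.57,-.04),(.65,.08),.061);rects(.045,.068,(.39,-.1),(.67,.45),mn=40);rects(.045,.068,(.39,-.1),(.67,.45),'side',mn=40)"
```

```text
t51.52 [0.6149 0.0403 0.3252] psi -13.11 tz [-0.002  0.001 -1.   ] F [-0.   1.  -0.5] M [-0.1   0.07  0.05] w 0.0603 g 0.0 q [-0.12  0.61  1.53  0.    1.    0.11]
wrist 3317 [615.8  41.8] [40.6 40.1] 76.7 0.0611
top 88 [645.6 298.2] [43.8 28.7] 13.2 0.0665
top 338 [638.  271.3] [61.6 99.9] 9.4 0.0653
top 340 [456.5 307.1] [39.9 41.2] 4.2 0.053
top 342 [411.9 383.2] [39.8 42.5] 10.2 0.0528
side 492 [614.9  38.2] [45.8 42.6] 77.1 0.0622
side 77 [503.1  22.8] [17.7 12.8] 16.4 0.0578
side 156 [409.3 114.7] [31.5 31.6] 22.6 0.0462
side 499 [620.2 288.7] [119.3  55.3] 66.2 0.0575
side 686 [455.9 307.5] [40.1 42.5] 5.0 0.0543
side 820 [411.5 383.3] [39.6 41.5] 10.5 0.0542
```

step_arm --pt "0.0005 0 -0.045 0 0 0" --pt "0 0 -0.04 0 0 0" --pt "0 0 -0.012 0 0 0" --pt "0 0 -0.004 0 0 0" --pt "0 0 0 0 0 0"

```text
time: 52.3
position: [0.6165, 0.0405, 0.2259]
tool_rot: [0.783, 0.622, 0.001, 0.001]
ft_force: [-0.4, -0.1, 0.6]
grip_width: 0.06
grip_force: 0.0
```

step_arm --pt "0 0 0 0 0 0" --pt "0 0 0 0 0 0" --pt "0 0 0 0 0 0" --pt "0 0 0 0 0 0" --pt "-0.001 0 0.02 0 0 0" --pt "0 0 0.05 0 0 0" --pt "0 0 0.05 0 0 0" --pt "0 0 0 0 0 0" --jaw 0.03 --squeeze 30

```text
time: 53.3
position: [0.6164, 0.0401, 0.3503]
tool_rot: [0.783, 0.622, 0.004, 0.004]
ft_force: [0.3, 1.0, -1.3]
grip_width: 0.0397
grip_force: 30.0
```

step_arm --pt "-0.0305 0.041 0 0 0 3.66" --pt "-0.0305 0.041 0 0 0 3.66" --pt "-0.0305 0.041 0 0 0 3.66" --pt "-0.0305 0.041 0 0 0 3.66" --pt "-0.0305 0.041 0 0 0 3.66" --pt "0 0 0 0 0 0" --pt "0 0 -0.06 0 0 0" --pt "0 0 -0.05 0 0 0" --pt "0 0 0 0 0 0" --pt "0 0 0 0 0 0" --pt "0 0 -0.012 0 0 0" --pt "0 0 0 0 0 0"

```text
time: 54.8
position: [0.4627, 0.2452, 0.2236]
tool_rot: [0.674, 0.738, 0.001, 0.0]
ft_force: [-0.8, 0.1, -1.9]
grip_width: 0.0396
grip_force: 30.0
```

step_arm --pt "0 0 -0.004 0 0 0" --pt "0 0 0 0 0 0" --pt "0 0 -0.001 0 0 0" --pt "0 0 0 0 0 0" --pt "0 0 0 0 0 0"

```text
time: 55.42
position: [0.4625, 0.2452, 0.2178]
tool_rot: [0.674, 0.739, -0.0, -0.0]
ft_force: [0.4, 0.4, -1.2]
grip_width: 0.0398
grip_force: 30.0
```

step_arm --pt "0 0 -0.0012 0 0 0" --pt "0 0 0 0 0 0" --pt "0 0 0 0 0 0"

```text
time: 55.8
position: [0.4625, 0.2452, 0.2174]
tool_rot: [0.674, 0.739, 0.0, 0.0]
ft_force: [-1.0, 0.5, 5.1]
grip_width: 0.0395
grip_force: 30.0
```

step_arm --pt "0 0 0 0 0 0" --pt "0 0 0 0 0 0" --pt "0 0 0 0 0 0" --pt "0 0 0.05 0 0 0" --pt "0 0 0.06 0 0 0" --pt "0.02 -0.04 0.02 0 0 0" --pt "0.03 -0.05 0 0 0 0" --pt "0.03 -0.05 0 0 0 0" --pt "0.03 -0.05 0 0 0 0" --pt "0.03 -0.05 0 0 0 0" --pt "0 0 0 0 0 0" --pt "0 0 0 0 0 0" --jaw 0.06

```text
time: 57.3
position: [0.6019, 0.0052, 0.346]
tool_rot: [0.675, 0.738, -0.0, -0.001]
ft_force: [-1.4, 0.8, -0.3]
grip_width: 0.0599
grip_force: 0.0
```

Run:
```python
from h import *
st()
c=rects(.045,.068,(.39,.17),(.55,.45),mn=40);s=rects(.045,.068,(.39,.17),(.55,.45),'side',mn=40)
cv2.imwrite("pics/side2.png",s["pixels"])
```

```text
t57.30 [0.6019 0.0052 0.346 ] psi 5.16 tz [-0.002  0.001 -1.   ] F [-1.4  0.8 -0.3] M [-0.06  0.09  0.01] w 0.0599 g 0.0 q [-0.18  0.57  1.55  0.    1.03 -0.27]
top 337 [462.4 244.6] [39.8 41.1] 4.9 0.053
top 337 [456.2 306.8] [39.9 41.9] 3.3 0.0531
top 343 [411.9 383.2] [39.9 42.6] 10.1 0.053
side 605 [461.9 244.5] [40.1 43.5] 5.1 0.0542
side 689 [455.9 307.2] [40.1 42.4] 5.2 0.0542
side 817 [411.4 383.4] [39.7 41.8] 10.4 0.0543
```

View pics/side2.png

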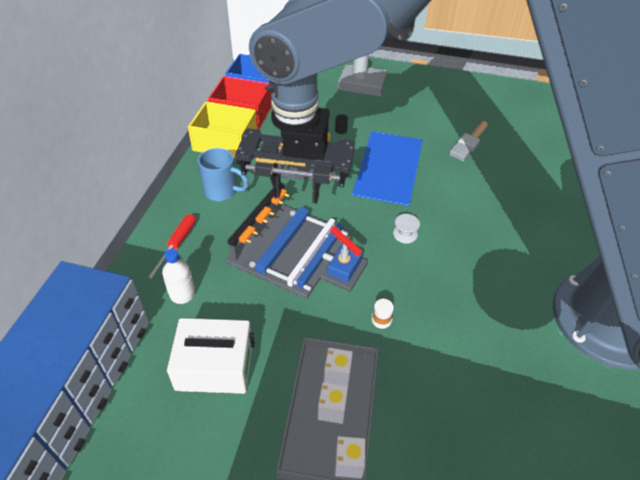

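The side view shows all three modules upright on the tray floor (px 338,362; 333,402; 350,455), the flux and solder standing, and the vise open. The module that got knocked sits at tray x ≈ -39, y ≈ 78 mm, within limits, so I'm handing in.

```bash
python3 -c "
from rig import hand_in
print(hand_in())"
```

```text
the job is handed in; nothing more can be done
None
```

I handed the job in at about 57 s: all three modules were clamped, tested with the pedal and now stand upright in the grey tray, with the vise open and the flux jar and solder spool standing; the judge's verdict was not shown.

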